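Load the seasoning stand and index it to the shaker

TASK

Take the low tin (the shorter of the two oblong tins) out of the rack and set it down flat in the empty bay of the seasoning stand. Then pull up the stand's sprung pin, turn the plate a quarter turn so that the shaker comes to the front (where the tab is on the foot), and let the pin drop fully home in the hole there. Leave the tall tin and the other things where they are, the jars upright in their bays.

Things in the scene. Friction and masses are not known exactly. Their poses are not given: they have to be found in the camera images.
- stand: Fixed round steel foot of the seasoning stand, 284 mm across, 20 mm high; origin at the centre of its underside, on the upright turning axis. Front = its -x side, marked by a small tab on the edge. Its top has four index holes, 13 mm wide, 118 mm from the axis, in its +x, +y, -x and -y directions. It and the rack stand about 0.4 m apart, either way round, yaw up to 0.3 rad.
- plate (a joint): Turn (rad) of the round aluminium plate, 208 mm across, top 34 mm above the table, anticlockwise from above positive; starts at 0, stops at +-1.75. The pin locks it at 0, +pi/2, -pi/2. Pin up, it turns easily (1 to 2 N at the knob) and stays where left. At 0 it has bays at the foot's -x, +y and -y sides, centred 64 mm from the axis, and the pin at +x, 118 mm from the axis.
- pin (a joint): Lift of the sprung pin (m): 0 fully home in a hole, stop at 0.024. It is clear of the holes above 0.014; the spring pulls it down with 4 N at 0 and 8 N at 0.02. Let go between holes, it rests on the foot at about 0.014 and drops into the next hole that it comes over. The pin is 9 mm thick with a round tip.
- pin_knob (a point): Centre of the pin's black upright cylindrical knob, 26 mm across, 30 mm high, smooth, 79 mm above the table when the pin is home; the knob rises with the pin and travels with the plate.
- empty_bay (a point): Centre of the empty bay's floor, on the plate (at the front at the start), 34 mm above the table. Every bay has two radial fins 4 mm thick, 72 mm high, 59 mm apart inside, from 38 to 100 mm from the axis, with lips flared outwards on top (to 85 mm above the floor), and two cross bars 5 mm high on the floor, inner faces 29 and 99 mm from the axis. Open above, inwards and outwards.
- front_spot (a point): Fixed point at the front of the foot, 64 mm from the axis, 34 mm above the table: the centre of the floor of whichever bay is at the front.
- rack: Fixed steel rack: base 76 x 156 x 4 mm with three upright plates 60 mm long in its x, 4 mm thick, up to 80 mm above the table, at y = -74, 0, +74 mm. The two slots between them, 70 mm wide, centred at y = +-37 mm, are open above and at the -x and +x ends. Origin at the centre of the underside; yaw up to 0.3 rad.
- low_tin: Oblong closed aluminium tin with steel lid, 50 (its x) x 62 (its y) x 70 mm high, about 0.2 kg; origin at the centre of its underside. In one slot of the rack, its y across the slot: there only its 50 mm can be gripped. In a bay it fits only with its 62 mm pointing at the axis and only that can be gripped, so it must be put down and regripped between.
- tall_tin: The same kind of tin, 50 x 62 x 95 mm, in the other slot; stays there. Origin at the centre of its underside.
- shaker: Clear salt shaker with a grey cap, 44 mm across, 90 mm high, loose in one bay of the plate; origin at the centre of its underside.
- spice_jar: Spice jar with a red cap, 45 mm across, 106 mm high, loose in the other side bay; origin at the centre of its underside.
- chilli_jar: Bystander: jar with black cap, 65 mm across, 94 mm high, behind the rack; origin at the centre of its underside.
- yoghurt_tub: Bystander: printed yoghurt tub, 72 mm across, 71 mm high, behind the gap between stand and rack; origin at the centre of its underside.

How it is judged (in metres and radians):
On the way, in this order (a step that is already met when the one before it is completed fails the run):
1. the low tin stands in the empty bay (horizontal distance between low_tin and empty_bay below 0.01 m and z of low_tin in the frame of empty_bay below 0.003 m and contact force between the fingers and low_tin below 0.1 N), for 0.2 s.
2. the pin is pulled and the plate is on its way round (value of joint pin above 0.01 m and (value of joint plate above 0.3 rad or value of joint plate below -0.3 rad)), for 0.05 s.
At the end, for the whole second after the job is handed in: Low tin flat (0.06 rad) on the floor (3 mm) of the bay that was empty, within 10 mm of its centre; pin home within 3 mm; shaker upright within 18 mm of the front spot; spice jar upright in its bay; tall tin within 30 mm of its start; all at rest (horizontal distance between low_tin and empty_bay below 0.01 m and z of low_tin in the frame of empty_bay below 0.003 m and angle between low_tin's own z axis and vertical below 0.06 rad and value of joint pin below 0.003 m and horizontal distance between shaker and front_spot below 0.018 m and angle between each of shaker, spice_jar's own z axis and vertical below 0.1 rad and height (world z) of spice_jar above 0.03 m and distance of tall_tin from where it was at the start of the episode below 0.03 m and linear speed of each of low_tin, shaker below 0.02 m/s); the robot touches nothing.
It fails at once if a bystander is pushed more than 40 mm or knocked over (distance of any of chilli_jar, yoghurt_tub, tall_tin from where it was at the start of the episode above 0.04 m or angle between any of chilli_jar, yoghurt_tub's own z axis and vertical above 0.5 rad).
It fails at once if the shaker or the spice jar is knocked over (angle between any of shaker, spice_jar's own z axis and vertical above 0.5 rad).
It also fails if it takes over 69 s, if anything falls off the work surface, if the arm or the gripper's body presses on something with over 40 N, if the wrist force passes 120 N, or if a joint passes its speed limit or range.

ROBOT

A 6-joint arm with a two-finger parallel gripper is mounted at the origin on a cart in front of the work surface, level with it; the furniture and walls round the work are solid. World frame = base frame: x ahead of the robot, y to its left, z up, the work surface at z = 0. Lengths are in m, angles in degrees, forces in N, time in s.
With the tool pointing down it reaches from about 0.35 to 0.875 m from the base axis. Payload 4.2 kg.
Tool frame: the origin (TCP) lies between the finger pads; the fingertips stand 19 mm ahead of it and the grasp point (between the pads) is the TCP; z points along the fingers, y is the line along which they close (so a half turn about z gives the same grasp; the last joint's range is limited). The gripper opens to 87 mm and grips with 3 to 60 N. Pads are 19 mm wide; open, the fingers measure 117 mm over their backs; the gripper's body (75 mm by 190 mm) begins 51 mm behind the grasp point.
Start: joints at [-57.949, 22.042, 0.453, 0, -68.411, -14.817], TCP at [0.185, -0.597, 0.242] pointing down, gripper open.
Joint ranges: [-179.83, 179.83], [-69.29, 118.12], [-61.27, 80.66], [-181.25, 117.63], [-171.15, -9.14], [-177.46, 177.46]. Speed limits (degrees/s): [159.86, 159.86, 180, 180, 180, 180].

INTERFACE

Orientations are given as a 3x3 rotation matrix whose columns are the frame's x, y, z axes.
In Python, from station import r gives the robot as it stands.
- The arm moves only by the tool drive_tool, never from a script. Its argument "steps" is one flat list of numbers, 7 for each row, row after row: the turn, a rotation vector about the tool's x, y, z in rad, then the shift along the tool's x, y, z in m, then the opening, from 0 (shut) to 1 (fully open). A call has 1 to 10 rows; each row shifts and turns the commanded pose from where the row before left it, along the tool's axes as they then stand; what a row does not reach is not made up. A row lasts 1/12 s, in which the tool goes at most 41.7 mm and 7.16 degrees, less where a joint would pass 70% of its speed; a pose out of reach is approached as far as the arm can. A call is refused whole if a number of a shift passes 0.0417 or a number of a turn 0.125, either way. A call with a gripper value outside its range is refused whole. The fingers move at their own pace and stop on an object; the grip force is fixed at half the most. Time passes only in rows, so rows that do not move let the fingers close. It gives the time, the measured TCP pose, the force, the opening and the grip force at its end, in the units of the state.
- r.sense(): the state, without advancing time (a new reading comes with each control period).
- r.capture(name): name is "scene" or "top" or "wrist"; returns the picture (384x512x3 uint8, blue, green, red); there is no depth.
- r.camera_params(name): a dict with "camera_matrix" (3x3 intrinsics, pixels), "k1" (the pictures are not rectified: a ray, as slopes to the right and down, at radius r is drawn at 1 + k1 r^2 times it, then the intrinsics apply), "extrinsics" (4x4, takes a point from world to camera coordinates). Camera axes: x right, y down, z forward; pixel columns grow to the right and rows downward; lengths in m; the calibration is good to about 2 mm. A picture is of the moment at which its call begins: read the wrist's pose just before it. camera_params takes no time and is no camera call; for the wrist camera it gives the pose at the moment of the call.
- r.finish_job(): hands the job in; it is judged then, once.
The state is a dict: "time_s": time; "joints": joint angles; "joint_velocities": joint speeds; "effort": joint torques, N m; "tcp_pos": TCP position; "ee_rot": TCP orientation; "wrist_force": force on the tool from outside, world axes, zero at the start; "moment": the same for the moment, N m; "gripper_width": opening from 0.0 (shut) to 1.0 (fully open); "gripper_force": force on a finger pad.
Only numpy, scipy, OpenCV 4.12 (cv2) and the standard library are available. Lean on these libraries where they do the work, as an engineer would, in place of code of your own. Each camera call takes 0.05 s, during which the arm holds its last target. There are 200 camera calls.

## Working session

There is one attempt and no reset: what is moved stays moved. The work goes in short steps, Python scripts to look and compute and a tool call to move; the robot and the scene stay as the last step left them, time stands still between calls to the robot, and variables do not carry over. Pictures are saved under pics/ and viewed, at most 10 in all, crops included, and the job is handed in when it is done.

Besides the shell and the picture viewer there is one more tool, called after "Emit:" as a command line: name --argument value ..., lists and objects as JSON in quotes. drive_tool: Moves the arm, as the interface text tells. Its arguments: {"type":"object","properties":{"steps":{"type":"array"}},"required":["steps"]}

```bash
ls; mkdir -p pics; python3 - <<'E'
from station import r
import cv2,numpy as np
a=r.capture("top");b=r.capture("scene")
cv2.imwrite("pics/top0.png",cv2.resize(a,(800,600),interpolation=cv2.INTER_CUBIC));cv2.imwrite("pics/sc0.png",cv2.resize(b,(800,600),interpolation=cv2.INTER_CUBIC))
for n in("top","scene","wrist"):
    p=r.camera_params(n);print(n,np.round(p["camera_matrix"],1).tolist(),p["k1"],np.round(p["extrinsics"],3).tolist())
s=r.sense();print(s["tcp_pos"],np.round(s["ee_rot"],3).tolist(),s["time_s"])
E
```

```text
pics
top [[475.9, 0.0, 259.1], [0.0, 475.9, 195.1], [0.0, 0.0, 1.0]] -0.03732026994133459 [[-0.01, -1.0, -0.021, -0.064], [-0.991, 0.012, -0.135, 0.565], [0.135, 0.02, -0.991, 1.061], [0.0, 0.0, 0.0, 1.0]]
scene [[473.1, 0.0, 261.5], [0.0, 473.1, 194.8], [0.0, 0.0, 1.0]] -0.16720720686166402 [[-0.757, -0.653, -0.005, 0.386], [-0.439, 0.514, -0.737, 0.334], [0.484, -0.556, -0.676, 0.809], [0.0, 0.0, 0.0, 1.0]]
wrist [[336.2, 0.0, 250.6], [0.0, 336.2, 186.4], [0.0, 0.0, 1.0]] -0.0962138699356862 [[-0.296, 0.955, 0.001, 0.624], [0.927, 0.287, 0.242, -0.029], [0.231, 0.073, -0.97, 0.389], [0.0, 0.0, 0.0, 1.0]]
[ 0.1850519  -0.59646002  0.24058314] [[-0.955, -0.296, -0.001], [-0.296, 0.955, 0.002], [0.0, 0.002, -1.0]] 0.1
```

View pics/top0.png

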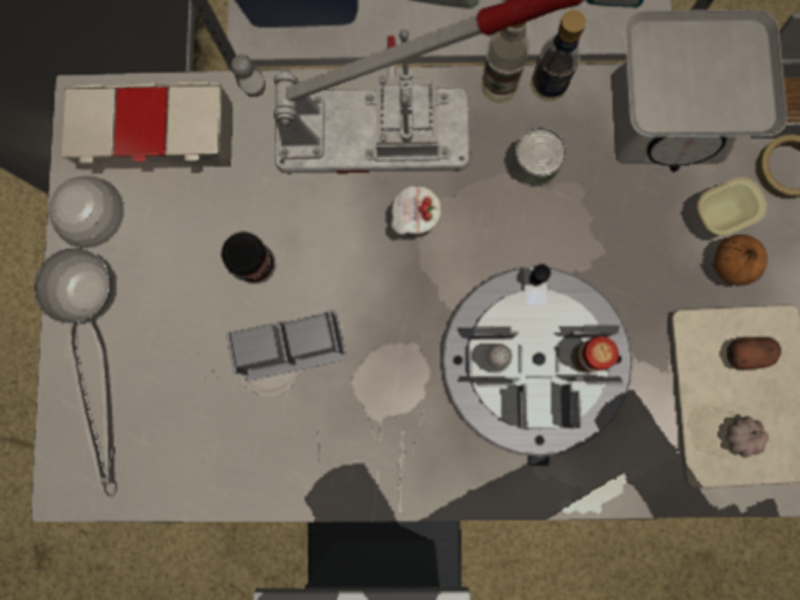

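View pics/sc0.png

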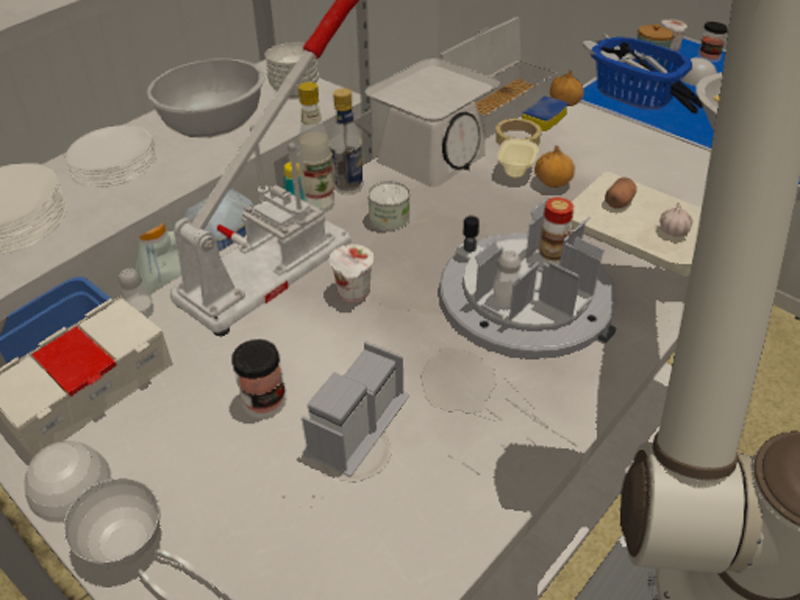

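Top view: the stand is at (539,360) with its tab at the bottom (539,460), so front is about -x. The knob is at (541,272), the shaker in the left (+y) bay, and the rack tins at (257,347) and (312,335). I'll enlarge both the rack and the stand.

```bash
cat > h.py <<'E'
from station import r
import cv2,numpy as np
def P(n): 
    p=r.camera_params(n); return np.array(p["camera_matrix"]),p["k1"],np.array(p["extrinsics"])
def pix2w(n,uv,z,p=None):
    K,k,E=p or P(n); uv=np.atleast_2d(np.array(uv,float))
    x=cv2.undistortPoints(uv[:,None],K,np.array([k,0,0,0,0.]))[:,0]
    d=np.c_[x,np.ones(len(x))]@E[:3,:3]; c=-E[:3,:3].T@E[:3,3]
    z=np.broadcast_to(z,len(x)); return c+d*((z-c[2])/d[:,2])[:,None]
def proj(n,X,p=None):
    K,k,E=p or P(n); X=np.atleast_2d(np.array(X,float))
    return cv2.projectPoints(X,cv2.Rodrigues(E[:3,:3])[0],E[:3,3],K,np.array([k,0,0,0,0.]))[0][:,0]
E
python3 - <<'E'
from h import *
a=r.capture("top");b=r.capture("scene")
cv2.imwrite("pics/a0.png",a);cv2.imwrite("pics/b0.png",b)
# crops: rack x140..230,y195..245 scale 6 ; stand 275..415 x 165..300 scale 4 
A=cv2.resize(a[190:250,140:230],None,fx=6,fy=6,interpolation=cv2.INTER_CUBIC)
B=cv2.resize(b[215:305,185:275],None,fx=2.88,fy=4,interpolation=cv2.INTER_CUBIC)
B=B[:360]
cv2.imwrite("pics/c0.png",np.hstack([A,B]))
cv2.imwrite("pics/c1.png",cv2.resize(a[165:305,275:415],None,fx=4.2,fy=4.2,interpolation=cv2.INTER_CUBIC))
E
```

```text
(no output)
```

View pics/c0.png

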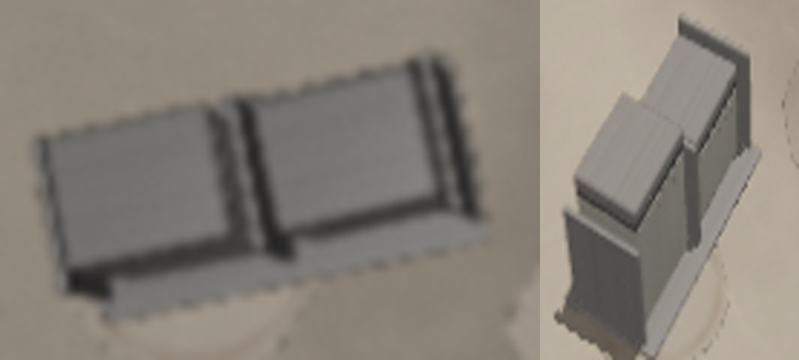

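View pics/c1.png

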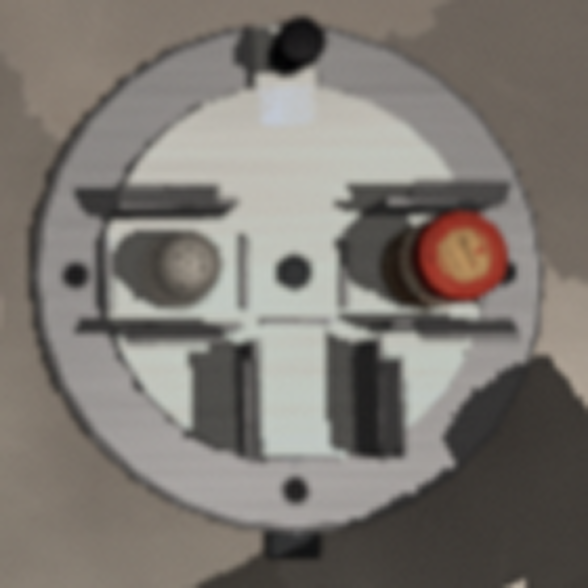

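The left tin stands well above the rack plates, so it is the tall one. The right tin is the low one, with lid corners at (252,105), (410,66), (440,200) and (283,235) in the crop. On the stand crop the holes are at (295,490) front and (75,275) left, the plate centre at (293,272), and the knob top at about (300,40).

```bash
python3 - <<'E'
from h import *
t=np.array([[252,105],[410,66],[440,200],[283,235]])/6+[140,190]-.4
w=pix2w("top",t,.074);print("tin",w.mean(0).round(4),"\n",w.round(3))
e=(w[0]+w[3]-w[1]-w[2])/2; f=(w[0]+w[1]-w[2]-w[3])/2
print("y dir",np.linalg.norm(e),np.degrees(np.arctan2(-e[0],e[1])),"x",np.linalg.norm(f),np.degrees(np.arctan2(f[1],f[0])))
s=np.array([[295,490],[75,275],[508,270],[293,272],[300,40]])/4.2+[275,165]-.4
w=pix2w("top",s,[.02,.02,.02,.034,.094]);print("stand",w.round(4))
c=w[3]
# stand circle fit: foot top outline
print(np.linalg.norm(w[0]-c),np.linalg.norm(w[1]-c),np.linalg.norm(w[4]-c))
for i,o in((0,-180),(1,90),(2,-90),(4,0)):
    d=w[i]-c;print((np.degrees(np.arctan2(d[1],d[0]))-o))
print((w[1]+w[2])/2)
st=r.sense();print(st["time_s"],st["tcp_pos"])
E
```

```text
tin [0.5172 0.0674 0.074 ] 
 [[0.535 0.103 0.074]
 [0.549 0.044 0.074]
 [0.499 0.032 0.074]
 [0.486 0.091 0.074]]
y dir 0.060076140310691646 12.62535144162934 x 0.050704770987953306 13.384406648954077
stand [[ 0.3657 -0.2639  0.02  ]
 [ 0.4842 -0.1463  0.02  ]
 [ 0.4841 -0.3852  0.02  ]
 [ 0.4836 -0.2644  0.034 ]
 [ 0.6011 -0.2627  0.094 ]]
0.11867998006698888 0.11890808142547962 0.13198233475556864
359.75131615780845
-0.2979961603368082
0.23902818656878821
0.8479887384976302
[ 0.48415406 -0.26578101  0.02      ]
0.2 [ 0.18510118 -0.59663102  0.240885  ]
```

Emit:
drive_tool --steps '[0,0,-0.12,0,0,0,1,0,0,-0.12,0,0,0,1,0,0,-0.12,0,0,0,1,0,0,-0.12,0,0,0,1,0,0,-0.12,0,0,0,1,0,0,-0.12,0,0,0,1,0,0,-0.12,0,0,0,1,0,0,-0.12,0,0,0,1,0,0,-0.12,0,0,0,1,0,0,-0.12,0,0,0,1]'

```text
time_s: 1.03
tcp_pos: [0.1851, -0.5967, 0.2412]
ee_rot: [[-0.064, -0.998, -0.0], [-0.998, 0.064, 0.001], [-0.001, 0.0, -1.0]]
wrist_force: [-0.6, 0.3, -0.4]
gripper_width: 1.003
gripper_force: 0.0
```

Emit:
drive_tool --steps '[0,0,-0.12,0,0,0,1,0,0,-0.12,0,0,0,1,0,0,-0.06,0,0,0,1,0,0,0,-0.03,-0.025,0,1,0,0,0,-0.03,-0.025,0,1,0,0,0,-0.03,-0.025,0,1,0,0,0,-0.03,-0.025,0,1,0,0,0,-0.03,-0.025,0,1,0,0,0,-0.03,-0.025,0,1,0,0,0,-0.03,-0.025,0,1]'

```text
time_s: 1.87
tcp_pos: [0.308, -0.3508, 0.2415]
ee_rot: [[0.228, -0.974, 0.0], [-0.974, -0.228, 0.0], [-0.0, -0.0, -1.0]]
wrist_force: [0.4, -0.7, -0.1]
gripper_width: 1.003
gripper_force: 0.0
```

Emit:
drive_tool --steps '[0,0,0,-0.03,-0.025,0,1,0,0,0,-0.03,-0.025,0,1,0,0,0,-0.03,-0.025,0,1,0,0,0,-0.03,-0.025,0,1,0,0,0,-0.03,-0.025,0,1,0,0,0,-0.03,-0.025,0,1,0,0,0,-0.03,-0.025,0,1,0,0,0,-0.03,-0.025,0.01,1,0,0,0,-0.03,-0.025,0.01,1,0,0,0,-0.03,-0.025,0.01,1]'

```text
time_s: 2.7
tcp_pos: [0.4831, -0.0014, 0.2115]
ee_rot: [[0.228, -0.974, 0.001], [-0.974, -0.228, 0.0], [-0.0, -0.001, -1.0]]
wrist_force: [1.1, -0.9, -0.1]
gripper_width: 0.999
gripper_force: 0.0
```

Emit:
drive_tool --steps '[0,0,0,-0.03,-0.025,0.01,1,0,0,0,-0.03,-0.025,0.01,1,0,0,0,0,0,0,1,0,0,0,0,0,0,1]'

```text
time_s: 3.03
tcp_pos: [0.5178, 0.0679, 0.1903]
ee_rot: [[0.231, -0.973, -0.002], [-0.973, -0.231, -0.001], [0.0, 0.003, -1.0]]
wrist_force: [0.0, -1.2, 0.8]
gripper_width: 1.002
gripper_force: 0.0
```

```bash
python3 - <<'E'
from h import *
p=P("wrist");a=r.capture("wrist")
# expected lid corners overlay
c=np.array([.517,.067]);t=np.radians(13)
R=np.array([[np.cos(t),-np.sin(t)],[np.sin(t),np.cos(t)]])
q=np.array([[-25,-31],[25,-31],[25,31],[-25,31]])/1e3@R.T+c
uv=proj("wrist",np.c_[q,[.074]*4],p);print(uv.round(1).tolist())
cv2.polylines(a,[np.round(uv).astype(int)],True,(0,255,0),1)
cv2.imwrite("pics/w1.png",cv2.resize(a,(800,600),interpolation=cv2.INTER_CUBIC));print(r.sense()["tcp_pos"],r.sense()["joints"])
E
```

```text
[[284.1, 147.7], [219.6, 147.3], [220.8, 222.9], [281.8, 223.2]]
[0.51740837 0.06678926 0.19086169] [ 2.51886393e+01  1.46474955e+01 -1.82023996e+01 -6.97440776e-03
 -5.72605568e+01 -1.19406598e+01]
```

View pics/w1.png

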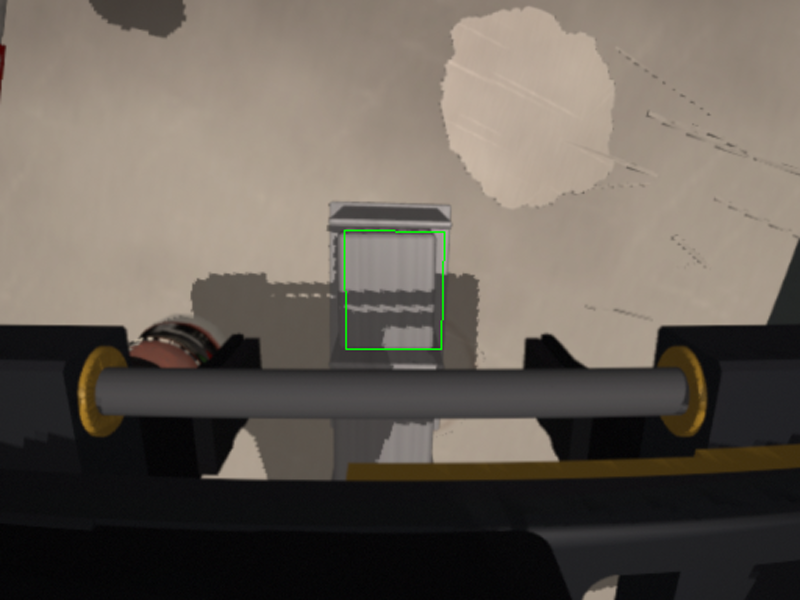

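Emit:
drive_tool --steps '[0,0,0,0,-0.003,0.025,1,0,0,0,0,0,0.025,1,0,0,0,0,0,0.025,1,0,0,0,0,0,0.025,1,0,0,0,0,0,0.02,1,0,0,0,0,0,0.011,1,0,0,0,0,0,0,0.8,0,0,0,0,0,0,0.4,0,0,0,0,0,0,0,0,0,0,0,0,0,0]'

```text
time_s: 3.92
tcp_pos: [0.5215, 0.067, 0.0621]
ee_rot: [[0.228, -0.974, 0.003], [-0.974, -0.228, 0.001], [-0.0, -0.003, -1.0]]
wrist_force: [0.7, 0.8, 0.6]
gripper_width: 0.782
gripper_force: 0.0
```

Emit:
drive_tool --steps '[0,0,0,0,0,0,0,0,0,0,0,0,0,0,0,0,0,0,0,0,0,0,0,0,0,0,0,0]'

```text
time_s: 4.25
tcp_pos: [0.521, 0.0672, 0.0612]
ee_rot: [[0.228, -0.974, 0.001], [-0.974, -0.228, 0.0], [-0.0, -0.001, -1.0]]
wrist_force: [-0.9, -0.3, 3.1]
gripper_width: 0.571
gripper_force: 30.0
```

Emit:
drive_tool --steps '[0,0,0,0,0,-0.01,0,0,0,0,0,0,-0.025,0,0,0,0,0,0,-0.025,0,0,0,0,0,0,-0.025,0,0,0,0,0,0,-0.025,0,0,0,-0.12,0,0,0,0,0,0,-0.12,0,0,0,0,0,0,-0.12,0,0,0,0,0,0,-0.12,0,0,0,0,0,0,-0.12,0,0,0,0]'

```text
time_s: 5.08
tcp_pos: [0.5199, 0.0669, 0.1705]
ee_rot: [[0.742, -0.671, -0.001], [-0.671, -0.742, -0.0], [-0.001, 0.001, -1.0]]
wrist_force: [1.4, 0.1, -1.8]
gripper_width: 0.572
gripper_force: 30.0
```

Emit:
drive_tool --steps '[0,0,-0.12,0,0,0,0,0,0,-0.12,0,0,0,0,0,0,-0.12,0,0,0,0,0,0,-0.12,0,0,0,0,0,0,-0.12,0,0,0,0,0,0,-0.12,0,0,0,0,0,0,-0.02,0,0,0,0,0,0,0,-0.033,0.04,0,0,0,0,0,-0.034,0.004,0,0,0,0,0,-0.034,0.04,0,0]'

```text
time_s: 5.92
tcp_pos: [0.4314, 0.0, 0.1701]
ee_rot: [[1.0, -0.001, -0.001], [-0.001, -1.0, 0.0], [-0.001, -0.0, -1.0]]
wrist_force: [-0.1, -1.3, -2.5]
gripper_width: 0.575
gripper_force: 30.0
```

Emit:
drive_tool --steps '[0,0,0,0,0.038,0,0,0,0,0,0,0,0,0,0,0,0,0,0,0,0]'

```text
time_s: 6.17
tcp_pos: [0.4324, -0.0402, 0.1709]
ee_rot: [[1.0, -0.006, 0.0], [-0.006, -1.0, 0.0], [0.0, -0.0, -1.0]]
wrist_force: [-0.0, -0.1, -1.7]
gripper_width: 0.573
gripper_force: 30.0
```

Emit:
drive_tool --steps '[0,0,0,0,0.015,0.02,0,0,0,0,0,0,0.03,0,0,0,0,0,0,0.03,0,0,0,0,0,0,0.022,0,0,0,0,0,0,0.005,0,0,0,0,0,0,0.004,0,0,0,0,0,0,0,0]'

```text
time_s: 6.75
tcp_pos: [0.4339, -0.0531, 0.0596]
ee_rot: [[1.0, -0.0, 0.0], [-0.0, -1.0, -0.0], [0.0, 0.0, -1.0]]
wrist_force: [0.8, -0.1, -1.6]
gripper_width: 0.573
gripper_force: 30.0
```

Emit:
drive_tool --steps '[0,0,0,0,0,0.0013,0,0,0,0,0,0,0.001,0,0,0,0,0,0,0,0,0,0,0,0,0,0,1,0,0,0,0,0,0,1,0,0,0,0,0,0,1,0,0,0,0,0,0,1,0,0,0,0,0,-0.02,1,0,0,0,0,0,-0.03,1,0,0,0,0,0,-0.02,1]'

```text
time_s: 7.58
tcp_pos: [0.4337, -0.0538, 0.1291]
ee_rot: [[1.0, -0.0, 0.001], [-0.0, -1.0, -0.0], [0.001, 0.0, -1.0]]
wrist_force: [0.9, -0.2, 0.6]
gripper_width: 0.972
gripper_force: 0.0
```

Emit:
drive_tool --steps '[0,0,0.12,0,0,0,1,0,0,0.12,0,0,0,1,0,0,0.12,0,0,0,1,0,0,0.12,0,0,0,1,0,0,0.12,0,0,0,1,0,0,0.12,0,0,0,1,0,0,0.12,0,0,0,1,0,0,0.12,0,0,0,1,0,0,0.12,0,0,0,1,0,0,0.12,0,0,0,1]'

```text
time_s: 8.42
tcp_pos: [0.4331, -0.0538, 0.1274]
ee_rot: [[0.356, -0.934, 0.0], [-0.934, -0.356, 0.0], [0.0, -0.0, -1.0]]
wrist_force: [-0.1, -0.0, -0.6]
gripper_width: 0.998
gripper_force: 0.0
```

Emit:
drive_tool --steps '[0,0,0.12,0,0,0,1,0,0,0.12,0,0,0,1,0,0,0.12,0,0,0,1,0,0,0.01,0,0,0,1,0,0,0,0,0,0,1]'

```text
time_s: 8.83
tcp_pos: [0.4331, -0.0538, 0.1274]
ee_rot: [[0.002, -1.0, 0.0], [-1.0, -0.002, -0.0], [0.0, -0.0, -1.0]]
wrist_force: [0.8, 1.2, 0.1]
gripper_width: 1.004
gripper_force: 0.0
```

```bash
python3 - <<'E'
from h import *
a=r.capture("top");s=r.sense();print(s["tcp_pos"],s["joints"].round(1))
A=cv2.resize(a[165:305,190:390],None,fx=4,fy=4,interpolation=cv2.INTER_CUBIC)
cv2.imwrite("pics/t2.png",A)
E
```

```text
[ 0.43307143 -0.05380171  0.12733407] [ 14.4  11.2 -34.2   0.  -44.7 -14.2]
```

View pics/t2.png

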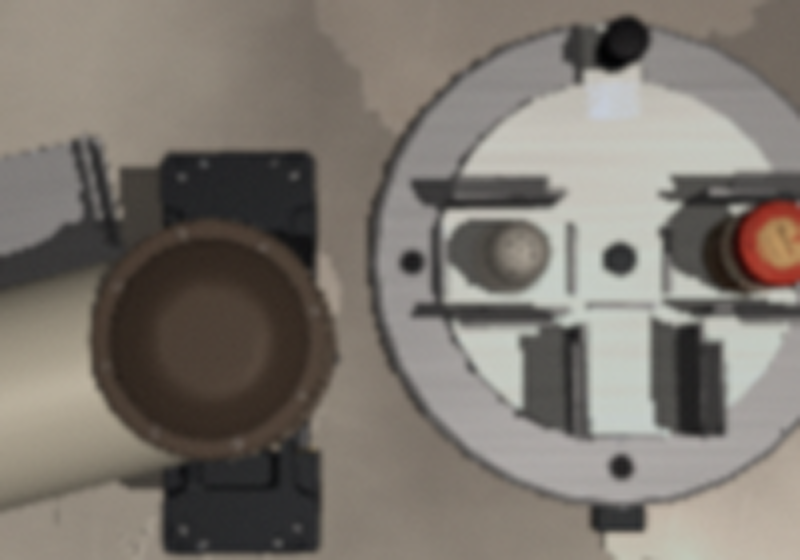

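The pads straddle the tin, which is hidden under the gripper at about (210,340). The stand is undisturbed.

Emit:
drive_tool --steps '[0,0,0,0,0,0.02,1,0,0,0,0,0,0.026,1,0,0,0,0,0,0.02,1,0,0,0,0,0,0,0.5,0,0,0,0,0,0,0,0,0,0,0,0,0,0,0,0,0,0,0,0,0,0,0,0,0,0,0,0,0,0,0,0,0,0,0]'

```text
time_s: 9.63
tcp_pos: [0.4333, -0.0537, 0.0623]
ee_rot: [[0.0, -1.0, 0.001], [-1.0, -0.0, 0.0], [-0.0, -0.001, -1.0]]
wrist_force: [-2.6, 1.3, 5.3]
gripper_width: 0.712
gripper_force: 30.0
```

Emit:
drive_tool --steps '[0,0,0,0,0,-0.02,0,0,0,0,0,0,-0.035,0,0,0,0,0,0,-0.035,0,0,0,0,0,0,-0.035,0,0,0,0,0,0,-0.03,0,0,0,0,0,0,0,0]'

```text
time_s: 10.13
tcp_pos: [0.4368, -0.0534, 0.2229]
ee_rot: [[0.002, -1.0, 0.015], [-1.0, -0.002, 0.002], [-0.002, -0.015, -1.0]]
wrist_force: [0.8, -0.2, -1.1]
gripper_width: 0.708
gripper_force: 30.0
```

Emit:
drive_tool --steps '[0,0,0,0.03,0.003,0,0,0,0,0,0.03,0.002,0,0,0,0,0,0.03,0.002,0,0,0,0,0,0.03,0.002,0,0,0,0,0,0.03,0.002,0,0,0,0,0,0.03,0.002,0,0,0,0,0,0.031,0,0,0,0,0,0,0,0,0,0,0,0,0,0,0,0,0]'

```text
time_s: 10.88
tcp_pos: [0.4191, -0.2657, 0.2149]
ee_rot: [[-0.003, -1.0, -0.002], [-1.0, 0.003, 0.001], [-0.001, 0.002, -1.0]]
wrist_force: [-0.2, -0.3, -3.4]
gripper_width: 0.707
gripper_force: 30.0
```

```bash
python3 - <<'E'
from h import *
p=P("wrist");a=r.capture("wrist");s=r.sense();print(s["tcp_pos"],s["ee_rot"].round(4).tolist(),s["joints"].round(1))
cv2.imwrite("pics/w2.png",cv2.resize(a,(800,600),interpolation=cv2.INTER_CUBIC))
c=np.array([.484,-.265])
X=[[*c,.034],[c[0],c[1]+.118,.02],[c[0]-.118,c[1],.02],[c[0]-.1,c[1]+.0315,.106],[c[0]-.1,c[1]-.0315,.106]]
print((proj("wrist",X,p)*1.5625).round(0).tolist())
E
```

```text
[ 0.41915534 -0.26486722  0.21511531] [[-0.0019, -1.0, -0.0018], [-1.0, 0.0019, 0.0013], [-0.0013, 0.0018, -1.0]] [-13.5  10.8 -19.5  -0.1 -59.8  13.4]
[[288.0, 269.0], [301.0, 426.0], [472.0, 264.0], [460.0, 356.0], [463.0, 234.0]]
```

View pics/w2.png

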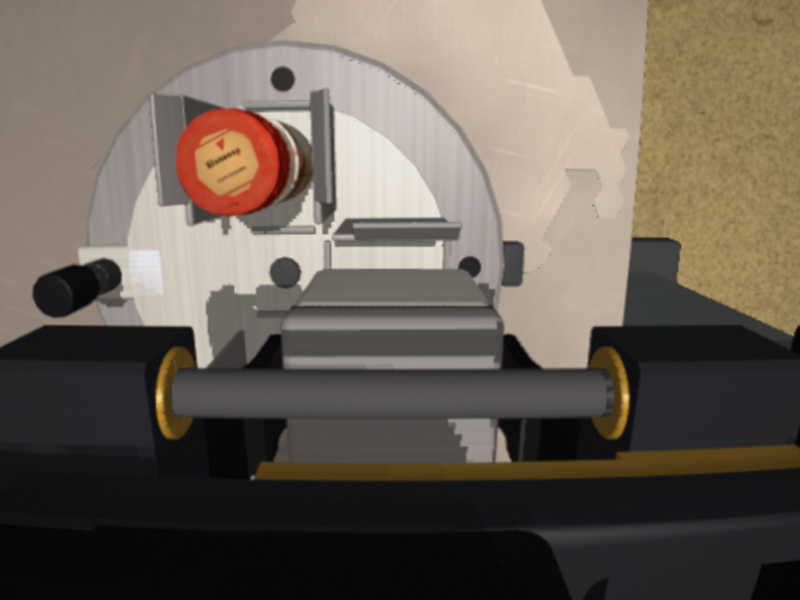

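Plate centre is at (285,271) and the front hole at (470,266), about 1.5 mm from prediction, so the alignment is good. Lowering now.

Emit:
drive_tool --steps '[0,0,0,0,-0.0015,0.02,0,0,0,0,0,0,0.015,0,0,0,0,0,0,0.015,0,0,0,0,0,0,0.015,0,0,0,0,0,0,0.015,0,0,0,0,0,0,0.015,0,0,0,0,0,0,0.015,0,0,0,0,0,0,0.005,0,0,0,0,0,0,0,0]'

```text
time_s: 11.68
tcp_pos: [0.4206, -0.2635, 0.1]
ee_rot: [[0.001, -1.0, -0.003], [-1.0, -0.001, 0.001], [-0.001, 0.003, -1.0]]
wrist_force: [-0.3, 0.6, -2.8]
gripper_width: 0.704
gripper_force: 30.0
```

Emit:
drive_tool --steps '[0,0,0,0,0,0.002,0,0,0,0,0,0,0.0015,0,0,0,0,0,0,0.001,0,0,0,0,0,0,0,0,0,0,0,0,0,0,0]'

```text
time_s: 12.1
tcp_pos: [0.4218, -0.2648, 0.0972]
ee_rot: [[-0.0, -1.0, 0.001], [-1.0, 0.0, -0.0], [0.0, -0.001, -1.0]]
wrist_force: [-0.6, -0.2, -2.2]
gripper_width: 0.71
gripper_force: 30.0
```

Emit:
drive_tool --steps '[0,0,0,0,0,0.001,0,0,0,0,0,0,0.001,0,0,0,0,0,0,0,0,0,0,0,0,0,0,0]'

```text
time_s: 12.43
tcp_pos: [0.4219, -0.2651, 0.0963]
ee_rot: [[0.001, -1.0, 0.001], [-1.0, -0.001, -0.001], [0.001, -0.001, -1.0]]
wrist_force: [-2.3, 1.2, 6.8]
gripper_width: 0.709
gripper_force: 30.0
```

Emit:
drive_tool --steps '[0,0,0,0,0,0,1,0,0,0,0,0,0,1,0,0,0,0,0,0,1,0,0,0,0,0,0,1,0,0,0,0,0,0,1,0,0,0,0,0,-0.02,1,0,0,0,0,0,-0.03,1,0,0,0,0,0,-0.03,1,0,0,0,0,0,-0.03,1,0,0,0,0,0,-0.02,1]'

```text
time_s: 13.27
tcp_pos: [0.4224, -0.2652, 0.2278]
ee_rot: [[0.0, -1.0, 0.004], [-1.0, -0.0, -0.002], [0.002, -0.004, -1.0]]
wrist_force: [0.4, 0.2, -0.6]
gripper_width: 0.999
gripper_force: 0.0
```

```bash
python3 - <<'E'
from h import *
p=P("wrist");a=r.capture("wrist");b=r.capture("scene");s=r.sense();print(s["tcp_pos"],s["ee_rot"].round(4).tolist(),s["joints"].round(1))
A=cv2.resize(a,(800,600),interpolation=cv2.INTER_CUBIC)[:360,:500]
B=cv2.resize(b[120:240,275:405],None,fx=2.3,fy=3,interpolation=cv2.INTER_CUBIC)
cv2.imwrite("pics/w3.png",np.hstack([A,B]))
K=np.array([[.6025,-.264,.094],[.603,-.264,.079]]);print((proj("wrist",K,p)*1.5625).round(0).tolist())
E
```

```text
[ 0.42371942 -0.26563067  0.22884067] [[0.0006, -1.0, 0.0084], [-1.0, -0.0007, -0.0032], [0.0032, -0.0084, -1.0]] [-13.4  10.2 -18.2   0.1 -61.1  13.4]
[[74.0, 287.0], [87.0, 281.0]]
```

View pics/w3.png

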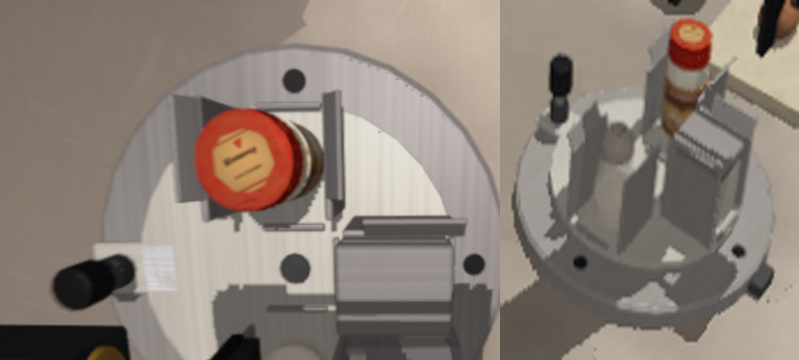

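The tin stands in the bay, and the knob top is at (72,287) as predicted. Now to the knob.

Emit:
drive_tool --steps '[0,0,0,-0.0015,-0.035,0,1,0,0,0,0,-0.035,0,1,0,0,0,0,-0.035,0,1,0,0,0,0,-0.035,0,1,0,0,0,0,-0.035,0,1,0,0,0,0,-0.005,0,1,0,0,0,0,0,0,1,0,0,0,0,0,0,1]'

```text
time_s: 14.03
tcp_pos: [0.6008, -0.263, 0.223]
ee_rot: [[-0.0, -1.0, -0.003], [-1.0, 0.0, 0.001], [-0.001, 0.003, -1.0]]
wrist_force: [-0.8, 0.0, -0.0]
gripper_width: 0.998
gripper_force: 0.0
```

Emit:
drive_tool --steps '[0,0,0,0.001,-0.002,0.025,1,0,0,0,0,0,0.03,1,0,0,0,0,0,0.03,1,0,0,0,0,0,0.03,1,0,0,0,0,0,0.02,1,0,0,0,0,0,0.008,1,0,0,0,0,0,0,0.6,0,0,0,0,0,0,0.2,0,0,0,0,0,0,0,0,0,0,0,0,0,0]'

```text
time_s: 14.87
tcp_pos: [0.6046, -0.2646, 0.084]
ee_rot: [[0.0, -1.0, 0.004], [-1.0, -0.0, -0.001], [0.001, -0.004, -1.0]]
wrist_force: [-0.2, -0.1, 0.6]
gripper_width: 0.78
gripper_force: 0.0
```

Emit:
drive_tool --steps '[0,0,0,0,0,0,0,0,0,0,0,0,0,0,0,0,0,0,0,0,0,0,0,0,0,0,0,0,0,0,0,0,0,0,0,0,0,0,0,0,0,0]'

```text
time_s: 15.37
tcp_pos: [0.6036, -0.2642, 0.0817]
ee_rot: [[0.0, -1.0, -0.0], [-1.0, -0.0, 0.0], [-0.0, 0.0, -1.0]]
wrist_force: [-1.0, -0.2, -0.5]
gripper_width: 0.325
gripper_force: 0.0
```

Emit:
drive_tool --steps '[0,0,0,0,0,0,0,0,0,0,0,0,0,0,0,0,0,0,0,0,0]'

```text
time_s: 15.62
tcp_pos: [0.6039, -0.2643, 0.0817]
ee_rot: [[0.0, -1.0, 0.001], [-1.0, -0.0, -0.0], [0.0, -0.001, -1.0]]
wrist_force: [1.5, 0.6, -0.3]
gripper_width: 0.29
gripper_force: 30.0
```

Emit:
drive_tool --steps '[0,0,0,0,0,-0.005,0,0,0,0,0,0,-0.005,0,0,0,0,0,0,-0.005,0,0,0,0,0,0,-0.004,0,0,0,0,0,0,0,0,0,0,0,0,0,0,0]'

```text
time_s: 16.12
tcp_pos: [0.6038, -0.2641, 0.1006]
ee_rot: [[-0.0, -1.0, 0.001], [-1.0, 0.0, 0.0], [-0.0, -0.001, -1.0]]
wrist_force: [4.4, -0.4, -8.4]
gripper_width: 0.286
gripper_force: 30.0
```

Emit:
drive_tool --steps '[0,0,-0.04,-0.0047,0.0001,0,0,0,0,-0.08,-0.0094,0.0004,0,0,0,0,-0.08,-0.0094,0.0004,0,0,0,0,-0.08,-0.0094,0.0004,0,0,0,0,-0.08,-0.0094,0.0004,0,0,0,0,-0.08,-0.0094,0.0004,0,0,0,0,-0.04,-0.0047,0.0001,0,0,0,0,0,0,0,0,0]'

```text
time_s: 16.78
tcp_pos: [0.5899, -0.2087, 0.1005]
ee_rot: [[0.464, -0.886, -0.0], [-0.886, -0.464, 0.001], [-0.001, -0.0, -1.0]]
wrist_force: [4.0, 1.3, -8.5]
gripper_width: 0.287
gripper_force: 30.0
```

Emit:
drive_tool --steps '[0,0,-0.04,-0.0047,0.0001,0,0,0,0,-0.08,-0.0094,0.0004,0,0,0,0,-0.08,-0.0094,0.0004,0,0,0,0,-0.08,-0.0094,0.0004,0,0,0,0,-0.08,-0.0094,0.0004,0,0,0,0,-0.08,-0.0094,0.0004,0,0,0,0,-0.08,-0.0094,0.0004,0,0,0,0,-0.08,-0.0094,0.0004,0,0,0,0,-0.08,-0.0094,0.0004,0,0,0,0,-0.08,-0.0094,0.0004,0,0]'

```text
time_s: 17.62
tcp_pos: [0.5237, -0.1526, 0.1006]
ee_rot: [[0.947, -0.322, 0.0], [-0.322, -0.947, 0.001], [-0.0, -0.001, -1.0]]
wrist_force: [3.4, 2.2, -9.6]
gripper_width: 0.29
gripper_force: 30.0
```

Emit:
drive_tool --steps '[0,0,-0.08,-0.0094,0.0004,0,0,0,0,-0.08,-0.0094,0.0004,0,0,0,0,-0.08,-0.0094,0.0004,0,0,0,0,-0.04,-0.0047,0.0001,0,0,0,0,0,0,0,0,0,0,0,0,0,0,0,0]'

```text
time_s: 18.12
tcp_pos: [0.4908, -0.1465, 0.1006]
ee_rot: [[0.999, -0.053, -0.002], [-0.053, -0.999, 0.001], [-0.002, -0.001, -1.0]]
wrist_force: [3.3, 5.8, -9.1]
gripper_width: 0.292
gripper_force: 30.0
```

Emit:
drive_tool --steps '[0,0,-0.025,-0.003,0,0,0,0,0,-0.026,-0.003,0.0001,0,0,0,0,0,0,0,0,0,0,0,0,0,0,0.004,0,0,0,0,0,0,0.004,0,0,0,0,0,0,0,0,0,0,0,0,0,0,0]'

```text
time_s: 18.7
tcp_pos: [0.4851, -0.1464, 0.0924]
ee_rot: [[1.0, -0.002, -0.002], [-0.002, -1.0, 0.001], [-0.002, -0.001, -1.0]]
wrist_force: [1.1, 5.7, -6.3]
gripper_width: 0.291
gripper_force: 30.0
```

Emit:
drive_tool --steps '[0,0,0,0,0,0.004,0,0,0,0,0,0,0.004,0,0,0,0,0,0,0.0025,0,0,0,0,0,0,0,0,0,0,0,0,0,0,0]'

```text
time_s: 19.12
tcp_pos: [0.4855, -0.1464, 0.0824]
ee_rot: [[1.0, -0.002, -0.001], [-0.002, -1.0, 0.001], [-0.001, -0.001, -1.0]]
wrist_force: [0.7, 6.5, -5.1]
gripper_width: 0.291
gripper_force: 30.0
```

Emit:
drive_tool --steps '[0,0,0,0,0,0,0.6,0,0,0,0,0,0,0.7,0,0,0,0,0,0,0.7,0,0,0,0,0,0,0.7,0,0,0,0,0,-0.02,0.7,0,0,0,0,0,-0.03,0.7,0,0,0,0,0,-0.035,0.7,0,0,0,0,0,-0.035,0.7,0,0,0,0,0,-0.03,0.7,0,0,0,0,0.035,-0.02,0.7]'

```text
time_s: 19.95
tcp_pos: [0.4867, -0.1799, 0.2569]
ee_rot: [[1.0, 0.005, 0.006], [0.005, -1.0, -0.001], [0.006, 0.001, -1.0]]
wrist_force: [1.4, 0.2, 0.9]
gripper_width: 0.696
gripper_force: 0.0
```

Emit:
drive_tool --steps '[0,0,0,-0.02,-0.035,0,0.7,0,0,0,-0.02,-0.035,0,0.7,0,0,0,-0.02,-0.035,0,0.7,0,0,0,-0.02,-0.035,0,0.7,0,0,0,0,-0.035,0,0.7,0,0,0,0,-0.035,0,0.7,0,0,0,0,-0.035,0,0.7,0,0,0,0,-0.035,0,0.7,0,0,0,0,0,0,0.7]'

```text
time_s: 20.7
tcp_pos: [0.4061, 0.1019, 0.2531]
ee_rot: [[1.0, 0.005, 0.002], [0.005, -1.0, 0.001], [0.002, -0.001, -1.0]]
wrist_force: [-0.4, -0.5, 0.1]
gripper_width: 0.696
gripper_force: 0.0
```

```bash
python3 - <<'E'
from h import *
a=r.capture("top");b=r.capture("scene");s=r.sense();print(s["tcp_pos"],s["time_s"])
A=cv2.resize(a[165:305,275:415],(400,400),interpolation=cv2.INTER_CUBIC)
B=cv2.resize(b[110:240,275:405],(400,400),interpolation=cv2.INTER_CUBIC)
cv2.imwrite("pics/f.png",np.hstack([A,B]))
c=np.array([.485,-.2645])
for z in(.094,.108): print((proj("top",[[c[0],c[1]+.118,z]])-[275,165])*400/140, (proj("scene",[[c[0],c[1]+.118,z]])-[275,110])*[400/130,400/130])
E
```

```text
[0.40533831 0.0987579  0.25256425] 20.8
[[ 54.77548657 178.84829567]] [[114.15373918 228.56604071]]
[[ 55.74136717 177.59375034]] [[115.44367892 214.03652596]]
```

View pics/f.png

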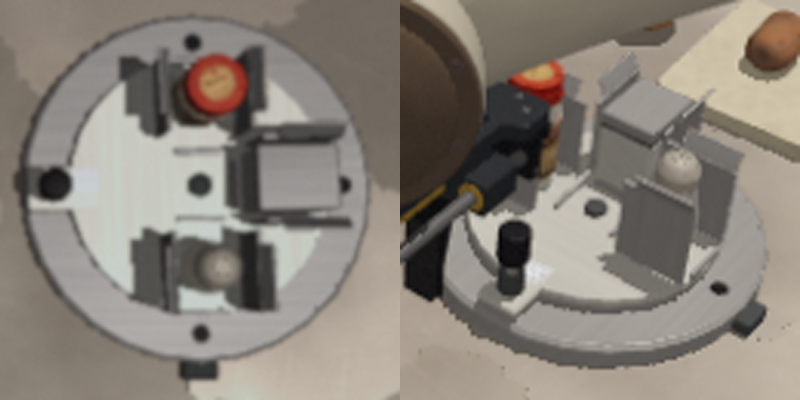

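Knob top is at (115,229) in the scene crop, which matches the pin being home (229, against 214 if raised). The shaker is at the front at (220,268) in the top crop. I'll check its offset and hand in if it's fine.

```bash
python3 - <<'E'
from h import *
w=pix2w("top",np.array([[220,268],[300,177]])*140/400+[275,165],[.122,.104]);d=w[:,:2]-[[.421,-.2645],[.485,-.3285]];print(d.round(4))
if np.hypot(*d[0])<.012: print(r.finish_job())
E
```

```text
[[-0.0045  0.0001]
 [-0.0015 -0.0013]]
the job is handed in; nothing more can be done
None
```

The job is done and handed in at about 21 s: the low tin stands in the bay that was empty, about 2 mm from its centre, the plate is a quarter turn round with the shaker about 5 mm from the front spot, and the pin looks fully home (read from the camera images; no verdict came back).

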